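# Switch the supply down and draw its wide fuse carrier

## Task

The wide fuse carrier of the bench supply is to be inspected: first turn the supply's dial fully anticlockwise to its end stop, then pinch together the two opposed side catches of the wider of the two fuse carriers and lift it straight up out of its socket. Finish while holding it by its squeezed catches, still and upright, about 10 cm above its seat and touching nothing else; leave the dial at its stop, the narrower carrier seated and the things round about where they are.

Things in the scene. Friction and masses are not known exactly. Their poses are not given: they have to be found in the camera images.
- supply: grey bench power supply, fixed, 150 (x) x 300 (y) x 62 mm high; origin at the centre of its underside, z up, x pointing away from its front (-x: dark window, two terminals). On its flat top, all at x = 0 of its frame: the dial at y = +105 mm and two fuse sockets at y = +5 and -85 mm. Either carrier may sit in either socket
- dial (a joint): angle of the dial on the supply's top, rad: 0 = fully anticlockwise seen from above, at its end stop; grows clockwise, up to 4.7. Starts between 0.6 and 1.35; stays where it is left (friction about 0.04 N m)
- dial_grip (a point): point on the dial's vertical axis, 37 mm above the supply's top. The grip is an upright bar 42 mm long, 14 thick, 12 to 44 mm above the supply's top, on a 68 mm round base; a white line marks its pointer end. At joint 0 the bar lies along the supply's y, pointer to +y; it turns clockwise from there by the joint value. It runs along the point's own x (pointer at -x)
- wide_carrier: the wider of two black fuse carriers with grey side catches, seated in a socket. Origin at its centre, underside of its flange: level with the supply's top (62 mm above the table) when seated; z up, axes parallel to the supply's. Black head 22 (x) x 40 (y) mm, 38 high; plug below the flange 41 x 34 x 32 deep, about 1 mm play. Mass about 0.1 kg (0.08 to 0.14)
- wide_carrier_pinch (a point): point midway between the wide carrier's two catches, 26 mm above its origin, a good height to pinch them along the carrier's x. They are upright ribbed tabs at its -x and +x sides, 46 mm wide (y), 6 thick, 6 to 42 mm above the origin, outer faces 56 mm apart when free, 42 when both are fully in
- wide_carrier_foot (a point): centre of the underside of the wide carrier's plug, 32 mm below its origin
- wide_carrier_front (a joint): how far the wide carrier's -x catch is pressed in, m: 0 free, 0.007 fully in, against a spring (2.5 N rising to 6 N). Free, its hook holds the carrier under the socket's edge (4 mm overlap); it clears the edge from about 0.005
- wide_carrier_back (a joint): the same for its +x catch
- narrow_carrier: the other fuse carrier, the same but with tabs only 26 mm wide and a head only 20 mm wide (y); same origin; stays seated
- stopwatch: bystander: round black digital stopwatch lying flat, 70x58x17 mm; origin at its underside
- tin: bystander: round metal sample tin lying flat, 66 across, 29 high mm; origin at its underside
- marker: bystander: felt marker lying flat behind the supply, 18x132x19 mm; origin at its underside
- amber_bottle: bystander: small amber bottle standing at the left, 37 across, 95 high mm; origin at its underside
- flask: bystander: black flask standing at the left, 45 across, 111 high mm; origin at its underside
- gauge: bystander: bench thickness gauge standing at the right, 34x52x88 mm; origin at its underside
- roller: bystander: hand roller with handle lying at the right edge, 254 long mm; origin at its underside
- tape: bystander: roll of tape lying flat at the right, 100 across, 24 high mm; origin at its underside

How it is judged:
By the outcome, as a careful person would: the job done as asked, in the order asked, and still so for the second after the job is handed in, while the arm keeps its last pose, push and grip.
It also fails if it takes over 48 s, if anything falls off the work surface, if the arm or the gripper's body presses on something with over 40 N, if the wrist force passes 120 N, or if a joint passes its speed limit or range.

## Robot

A 6-joint arm with a two-finger parallel gripper is mounted at the origin on a cart in front of the work surface, level with it; the furniture and walls round the work are solid. World frame = base frame: x ahead of the robot, y to its left, z up, the work surface at z = 0. Lengths are in m, angles in rad, forces in N, time in s.
With the tool pointing down it reaches from about 0.35 to 0.85 m from the base axis. Payload 8.1 kg.
Tool frame: the origin (TCP) lies between the finger pads; the fingertips stand 11 mm ahead of it and the grasp point (between the pads) lies 8 mm behind it (manip.tips_ahead is the distance from the TCP to the fingertips, in m); y points along the fingers, x is the direction in which the jaws open and shut, and the axes are right-handed (so a half turn about y gives the same grasp; the last joint's range is limited). The gripper opens to 85 mm and grips with 20 to 120 N. Pads are 22 mm wide; open, the fingers measure 114 mm over their backs; the gripper's body (76 mm by 85 mm) begins 54 mm behind the grasp point. The pads swing forward as they close: fully open they stand 13 mm farther back than shut.
Start: joints at [-1.369, 0.13, 1.488, -0, 1.523, -0.085], TCP at [0.17, -0.575, 0.207] pointing down, gripper open.
Joint ranges: [-2.96, 2.96], [-0.89, 2.26], [0.02, 2.5], [-1.34, 4.48], [0, 2.73], [-2.66, 2.66]. Speed limits (rad/s): [2.39, 2.39, 2.79, 3.14, 3.14, 3.14].

## Interface

Orientations are given as a unit quaternion [w, x, y, z].
In Python, from plant import manip gives the robot as it stands.
- The arm moves only by the tool drive_tool, never from a script. Its argument "commands" is text: rows parted by semicolons, each of 4 numbers parted by spaces: the shift along the tool's x, y, z in cm, then the turn about the tool's y in degrees. In form: dx dy dz roll; .... A call has 1 to 20 rows; each row shifts and turns the commanded pose from where the row before left it, along the tool's axes as they then stand; what a row does not reach is not made up. A row lasts 1/8 s, in which the tool goes at most 62.5 mm and 10.7 degrees, less where a joint would pass 70% of its speed; a pose out of reach is approached as far as the arm can. A call is refused whole if a number of a shift passes 6.25 or a number of a turn 10.7, either way. A call with a gripper value outside its range is refused whole. "claw" is the opening, from -1 (shut) to 1 (fully open), so that 0 is half open, set as the call begins (left out, the last holds). The fingers move at their own pace and stop on an object; the grip force is fixed at half the most. Time passes only in rows, so rows that do not move let the fingers close. It gives the time, the measured TCP pose, the force and the opening at its end, in the units of the state.
- manip.observe(): the state, without advancing time (a new reading comes with each control period).
- manip.camera(name): name is "scene" or "top"; returns a dict with "img" (384x512x3 uint8, blue, green, red), "fovy" (degrees; the focal length in pixels is half the picture's height over the tangent of half this angle, whatever the lens; pixels are square), "cx", "cy" (the principal point, pixels), "k1" (the pictures are not rectified: a ray, as slopes to the right and down, at radius r is drawn at 1 + k1 r^2 times it, then the intrinsics apply), "view" (4x4, takes a point from world to camera coordinates). Camera axes: x right, y up, looking along -z (the intrinsics and any distortion apply to the point x, -y, -z); pixel columns grow to the right and rows downward; lengths in m; the calibration is good to about 2 mm. A picture is of the moment at which its call begins. There is no depth.
- manip.sign_off(): hands the job in, once; it reports no verdict.
Trained networks look in a picture, given as the dict that the camera call returned (one of the last four; its "shot" number tells which), for a name from the list of things; names that differ only in an ending like _2 or _b are one class to them, and where a whole thing is asked for, a point or a joint stands for the part that bears it (a point fixed in the world has none). Each returns a list of dicts, best first, with "p" (0 to 1); they miss things now and then, are a little off and sometimes report something else, mostly with a low value. They report only what shows in the picture. A call takes as long as a camera call.
- manip.trace(picture, name): "region" (384x512 bool, what is visible of it) and "point" ([column, row] in pixels, amid what is visible of it).
The state is a dict: "t": time; "q": joint angles; "qvel": joint speeds; "joint_efforts": joint torques, N m; "position": TCP position; "tool_rot": TCP orientation; "force": force on the tool from outside, world axes, zero at the start; "wrist_torque": the same for the moment, N m; "finger_gap": finger opening in m.
Only numpy, scipy, OpenCV 4.12 (cv2) and the standard library are available. Lean on these libraries where they do the work, as an engineer would, in place of code of your own. Each camera call takes 0.05 s, during which the arm holds its last target.

## Working session

There is one attempt and no reset: what is moved stays moved. The work goes in short steps, Python scripts to look and compute and a tool call to move; the robot and the scene stay as the last step left them, time stands still between calls to the robot, and variables do not carry over. Pictures are saved under pics/ and viewed, and the job is handed in when it is done.

Besides the shell and the picture viewer there is one more tool, called by a JSON object that holds its "fn" and its "kwargs", one argument or row to a line. drive_tool: Moves the arm, as the interface text tells. Its arguments: {"type":"object","properties":{"commands":{"type":"string"},"claw":{"type":"number"}},"required":["commands"]}

```bash
ls; mkdir -p pics
cat > h.py <<'E'
import numpy as np, cv2
from plant import manip
E
python3 - <<'E'
from h import *
s=manip.observe(); print(s)
for n in ("scene","top"):
    c=manip.camera(n); cv2.imwrite(f"pics/{n}0.png",c["img"])
    print(n,{k:v for k,v in c.items() if k!="img"})
    np.save(f"{n}0.npy",{k:v for k,v in c.items()},allow_pickle=True)
    for o in ["supply","dial","wide_carrier","narrow_carrier","wide_carrier_front","wide_carrier_back"]:
        try:
            for r in manip.trace(c,o)[:3]: print(o,round(r["p"],2),r["point"],r["region"].sum())
        except Exception as e: print(o,e)
E
```

```text
pics
{'t': 0.0, 'q': array([-1.36940904e+00,  1.31168339e-01,  1.48929351e+00, -3.54917940e-05,
        1.52301021e+00, -8.54087374e-02]), 'qvel': array([ 0.00018109, -0.00196698,  0.00040811,  0.001488  ,  0.00107871,
        0.00037963]), 'joint_efforts': array([ 4.78547823e-03, -5.69397533e+01, -5.00542295e+01,  8.47995739e-05,
        1.50554627e-02, -2.27523003e-05]), 'position': array([ 0.1696097 , -0.57489572,  0.20603239]), 'tool_rot': array([ 0.56675417, -0.56588923,  0.42391847, -0.42290922]), 'force': array([ 0.51007835, -0.11063893, -0.68622574]), 'wrist_torque': array([ 0.02078573,  0.01144265, -0.00634168]), 'finger_gap': 0.0853188978363176}
scene {'fovy': 45.8146549296592, 'cx': 246.26697006586576, 'cy': 189.4985854982474, 'k1': -0.15739522173782594, 'view': array([[-0.73145922, -0.68186221,  0.00559868,  0.36490514],
       [ 0.3528696 , -0.37148526,  0.85876758, -0.3094636 ],
       [-0.58348133,  0.63012906,  0.51233476, -1.13356681],
       [ 0.        ,  0.        ,  0.        ,  1.        ]]), 'shot': 1}
supply 0.98 [221.6, 224.4] 3727
supply 0.32 [196.2, 214.9] 
[... 264 characters left out ...]
50.70666911197148, 'cy': 183.96628683578928, 'k1': -0.04616792507757381, 'view': array([[ 0.04760186, -0.99886327, -0.00249806, -0.07033593],
       [ 0.97677632,  0.04602594,  0.20925971, -0.5256914 ],
       [-0.20890686, -0.0124012 ,  0.97785691, -1.55749131],
       [ 0.        ,  0.        ,  0.        ,  1.        ]]), 'shot': 2}
supply 0.57 [221.9, 177.8] 3693
supply 0.36 [171.3, 164.9] 206
supply 0.29 [229.1, 172.7] 240
dial 0.54 [198.7, 162.8] 144
wide_carrier 0.81 [253.0, 186.6] 285
narrow_carrier 0.63 [252.3, 185.8] 241
narrow_carrier 0.53 [227.7, 172.8] 222
narrow_carrier 0.46 [225.3, 184.8] 3993
wide_carrier_front 0.74 [200.6, 160.6] 145
wide_carrier_front 0.51 [249.5, 189.7] 58
```

Run:
```python
from h import *
a=cv2.imread("pics/scene0.png");b=cv2.imread("pics/top0.png")
cv2.imwrite("pics/s1.png",cv2.resize(a[150:300,150:350],None,fx=4,fy=4,interpolation=cv2.INTER_CUBIC))
cv2.imwrite("pics/t1.png",cv2.resize(b[120:245,145:305],None,fx=4.8,fy=4.8,interpolation=cv2.INTER_CUBIC))
```

```text
(no output)
```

View pics/scene0.png

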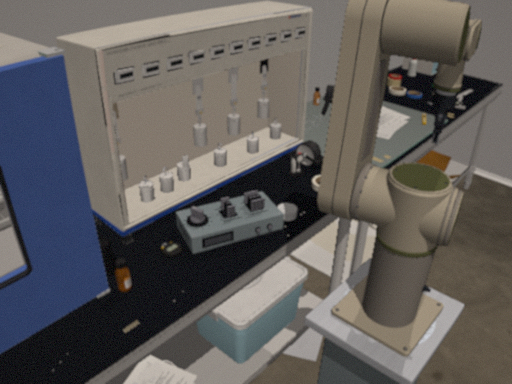

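View pics/top0.png

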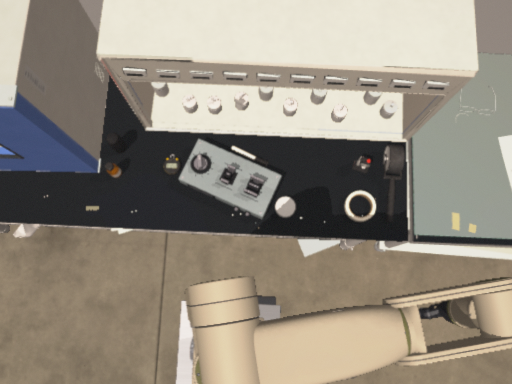

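```bash
ls pics
```

```text
s1.png
scene0.png
t1.png
top0.png
```

View pics/s1.png

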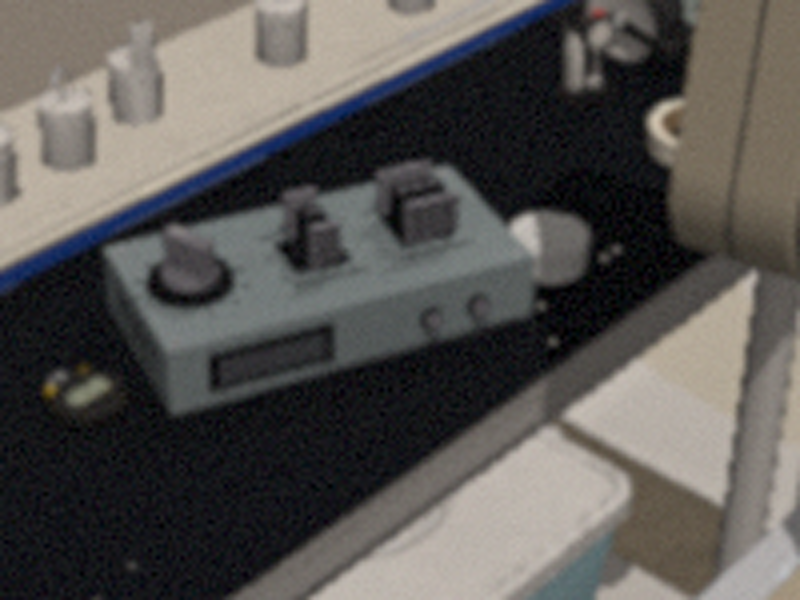

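View pics/t1.png

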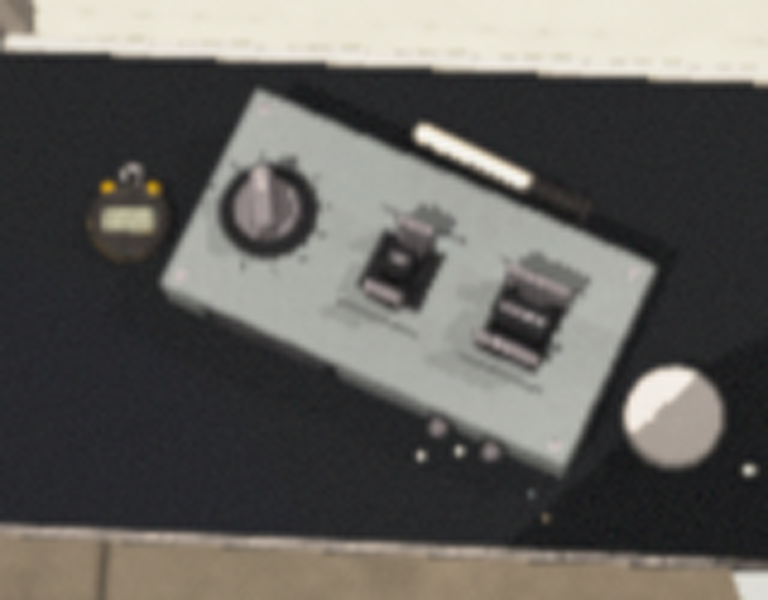

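```bash
cat >> h.py <<'E'
def proj(c,P):
    P=np.atleast_2d(P); V=c["view"]; p=P@V[:3,:3].T+V[:3,3]
    u=np.c_[p[:,0]/-p[:,2],-p[:,1]/-p[:,2]]; r2=(u**2).sum(1,keepdims=True)
    u=u*(1+c["k1"]*r2); f=192/np.tan(np.radians(c["fovy"]/2))
    return u*f+[c["cx"],c["cy"]]
def back(c,uv,z):
    from scipy.optimize import fsolve
    return fsolve(lambda q: proj(c,[q[0],q[1],z])[0]-uv,[.6,.05])
def load(n): return np.load(n,allow_pickle=True).item()
def S2W(pose,P):
    x,y,t=pose; P=np.atleast_2d(P); R=np.array([[np.cos(t),-np.sin(t)],[np.sin(t),np.cos(t)]])
    return np.c_[P[:,:2]@R.T+[x,y],P[:,2]]
E
python3 - <<'E'
from h import *
from scipy.optimize import least_squares
T=load("top0.npy");S=load("scene0.npy")
tc=(np.array([(258,88),(657,267),(567,470),(165,282)])+.5)/4.8-.5+[145,120]
sc=(np.array([(105,248),(440,165),(533,255),(172,348)])+.5)/4-.5+[150,150]
W=np.array([(.075,.15,.062),(.075,-.15,.062),(-.075,-.15,.062),(-.075,.15,.062)])
for nm,use in (("top",1),("scene",2),("both",3)):
    f=lambda p: np.r_[(proj(T,S2W(p,W))-tc).ravel() if use&1 else [], (proj(S,S2W(p,W))-sc).ravel() if use&2 else []]
    r=least_squares(f,[.6,.05,-.4]); print(nm,r.x,np.abs(r.fun).max(),np.sqrt((r.fun**2).mean()))
p=r.x
for n,c,img in (("s",S,"scene0"),("t",T,"top0")):
    im=cv2.imread(f"pics/{img}.png")
    s=4 if n=="s" else 4.8; o=[150,150] if n=="s" else [145,120]
    big=cv2.imread(f"pics/{n}1.png")
    def dr(P,col,cl=True):
        q=((proj(c,S2W(p,P))-o+.5)*s-.5).round().astype(int); cv2.polylines(big,[q.reshape(-1,1,2)],cl,col,1)
    dr(W,(0,255,0))
    for y,w in((.005,.013),(-.085,.023)):
        dr(np.array([(-.028,y-w,.104),(.028,y-w,.104),(.028,y+w,.104),(-.028,y+w,.104)]),(0,0,255))
    a=np.linspace(0,6.28,40); dr(np.c_[.034*np.cos(a),.105+.034*np.sin(a),a*0+.074],(255,0,0))
    for j in (.6,.7,.8,.9,1.,1.2):
        # clockwise from +y
        d=np.array([np.sin(j),np.cos(j)])*.021
        if n=="t":print(j,S2W(p,[*(d+[0,.105]),.106]), (proj(c,S2W(p,[*(d+[0,.105]),.106]))-o+.5)*s, (proj(c,S2W(p,[*(-d+[0,.105]),.106]))-o+.5)*s)
        dr(np.array([[*(d+[0,.105]),.106],[*(-d+[0,.105]),.106]]),(0,255,255))
    cv2.imwrite(f"pics/{n}2.png",big)
    print("dial",S2W(p,[0,.105,.099]),"wide",S2W(p,[0,-.085,.088]))
E
```

```text
top [ 0.54727155  0.0224875  -0.38594864] 0.5758008057365203 0.35656646794542873
scene [ 0.55133859  0.02253618 -0.36359054] 1.099360859188664 0.7182973176400275
both [ 0.54889369  0.02305818 -0.37793913] 2.011888086418537 0.7683082692463236
dial [[0.5876393  0.12064802 0.099     ]] wide [[ 0.5175282  -0.05594313  0.088     ]]
0.6 [[0.6050556  0.13238141 0.106     ]] [[247.83812551 168.56866898]] [[279.47148467 220.96457633]]
0.7 [[0.60613998 0.13058406 0.106     ]] [[250.64938707 167.11601874]] [[276.64921124 222.43123365]]
0.8 [[0.6070395  0.12868744 0.106     ]] [[253.58924486 165.93855156]] [[273.69574242 223.62037881]]
0.9 [[0.60774518 0.12671049 0.106     ]] [[256.62852725 165.04785923]] [[270.64079247 224.51995446]]
1.0 [[0.60824998 0.12467296 0.106     ]] [[259.73709954 164.4527096 ]] [[267.5151207  225.12083858]]
1.2 [[0.60863877 0.12049802 0.106     ]] [[266.03851691 164.16952313]] [[261.17796542 225.40526772]]
dial [[0.5876393  0.12064802 0.099     ]] wide [[ 0.5175282  -0.05594313  0.088     ]]
```

View pics/s2.png

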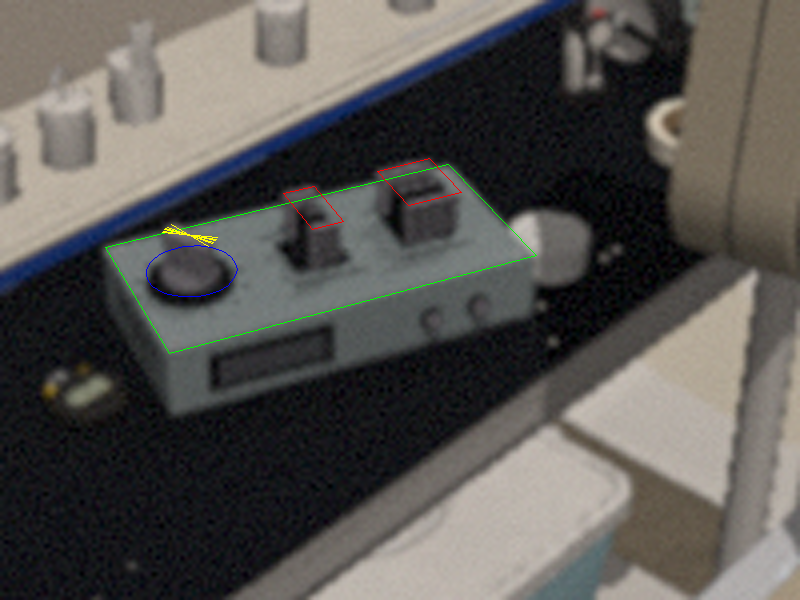

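View pics/t2.png

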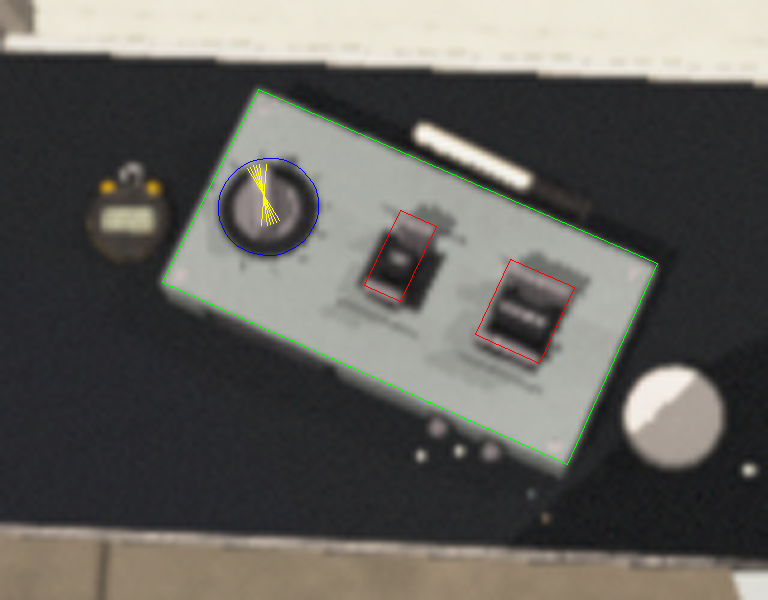

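```bash
cat > fit.py <<'E'
from h import *
from scipy.optimize import least_squares
from scipy.ndimage import map_coordinates
W=np.array([(.075,.15,.062),(.075,-.15,.062),(-.075,-.15,.062),(-.075,.15,.062)])
T=load("top0.npy");S=load("scene0.npy")
def edges(c,p,half=3.5):
    g=cv2.cvtColor(c["img"],cv2.COLOR_BGR2GRAY).astype(float); g=cv2.GaussianBlur(g,(0,0),.7)
    out=[]
    for i in range(4):
        A,B=W[i],W[(i+1)%4]
        ts=np.linspace(.08,.92,60)
        P=A+(B-A)*ts[:,None]; uv=proj(c,S2W(p,P)); d=uv[-1]-uv[0]; d/=np.linalg.norm(d); n=np.array([-d[1],d[0]])
        cen=proj(c,S2W(p,[0,0,.062]))[0]
        if (cen-uv[30])@n<0:n=-n   # n inward
        k=np.arange(-half,half+.01,.1)
        XY=uv[:,None]+n*k[:,None]
        v=map_coordinates(g,[XY[...,1],XY[...,0]],order=3)
        gr=np.gradient(np.median(v.reshape(6,10,-1),axis=1),axis=1)
        j=gr.argmax(1); 
        for m in range(6): out.append((i,ts[m*10:m*10+10].mean(),k[j[m]],n))
    return out
def run(cams,p):
    for it in range(4):
        obs=[]
        for c in cams:
            for i,t,k,n in edges(c,p):
                P=W[i]+(W[(i+1)%4]-W[i])*t
                obs.append((c,P,proj(c,S2W(p,P))[0]+n*k,n))
        f=lambda q:np.array([(proj(c,S2W(q,P))[0]-uv)@n for c,P,uv,n in obs])
        r=least_squares(f,p,loss="soft_l1",f_scale=.2); p=r.x
    return p,f(p)
p0=[.5489,.023,-.378]
if __name__=="__main__":
  for nm,cs in (("top",[T]),("scene",[S]),("both",[T,S])):
    p,r=run(cs,p0); print(nm,p.round(4)); print(r.reshape(-1,6).round(2))
    print("dial",S2W(p,[0,.105,.099]).round(4),"wide",S2W(p,[0,-.085,.088]).round(4))
E
python3 fit.py
python3 - <<'E'
from h import *
a=cv2.imread("pics/scene0.png");b=cv2.imread("pics/top0.png")
l=cv2.resize(a[180:235,180:270],None,fx=8,fy=8,interpolation=cv2.INTER_CUBIC)
cv2.imwrite("pics/s3.png",l)
cv2.imwrite("pics/t3.png",cv2.resize(b[145:205,185:275],None,fx=8,fy=8,interpolation=cv2.INTER_CUBIC))
E
```

```text
top [ 0.5475  0.0243 -0.3831]
[[0.38 0.38 0.39 0.4  0.4  0.41]
 [0.17 0.27 0.28 0.28 0.19 0.29]
 [0.39 0.4  0.3  0.41 0.22 0.43]
 [0.21 0.31 0.32 0.32 0.22 0.23]]
dial [[0.5867 0.1217 0.099 ]] wide [[ 0.5157 -0.0546  0.088 ]]
scene [ 0.5497  0.0241 -0.3697]
[[ 0.76  0.47  0.48  3.09  0.2   2.71]
 [ 0.62  0.82  0.43  0.24  3.44  3.45]
 [ 0.09  0.3   0.31  0.13  3.04  2.75]
 [ 0.66  0.47  0.48  0.29 -0.    0.21]]
dial [[0.5876 0.122  0.099 ]] wide [[ 0.519  -0.0551  0.088 ]]
both [ 0.5483  0.0243 -0.3753]
[[ 0.39  0.29  0.29  0.08  0.08  0.08]
 [ 0.4   0.5   0.4   0.3   0.2   0.3 ]
 [ 0.82  0.72  0.62  0.51  0.31  0.51]
 [ 0.3   0.2   0.2   0.2   0.1   0.2 ]
 [ 1.2   0.89  0.59  3.39  0.29  3.09]
 [ 0.6   0.5   0.3   0.2   3.5   3.5 ]
 [ 0.01 -0.09 -0.19  0.21  2.71  2.71]
 [ 0.8   0.5   0.6   0.5   0.2   0.4 ]]
dial [[0.5868 0.122  0.099 ]] wide [[ 0.5171 -0.0548  0.088 ]]
```

View pics/s3.png

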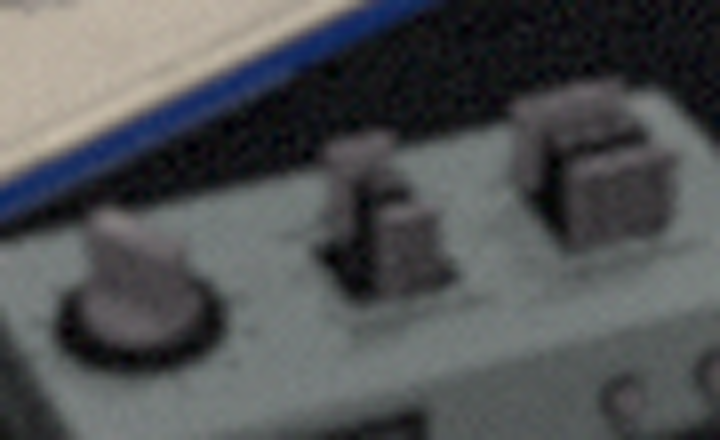

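View pics/t3.png

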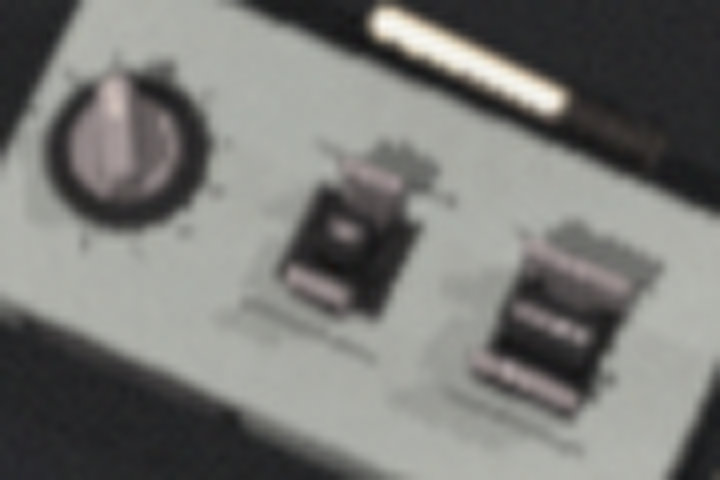

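Run:
```python
from h import *
T=load("top0.npy");S=load("scene0.npy")
t=lambda x,y:(np.array([x,y])+.5)/8-.5+[185,145]
s=lambda x,y:(np.array([x,y])+.5)/8-.5+[180,180]
b=back(T,t(580,266),.104);f=back(T,t(527,383),.104); print("wide top",(b+f)/2,b-f,np.linalg.norm(b-f),np.arctan2(*(b-f)[::-1]))
b=back(T,t(375,180),.104);f=back(T,t(317,287),.104); print("narrow top",(b+f)/2,np.linalg.norm(b-f))
print("dialbase top",back(T,t(127,150),.072))
# scene: tab top corners. back tab top: (512,100)-(625,80) ; front top outer (568,165)-(678,148)
b=back(S,s(570,90),.104);f=back(S,s(622,160),.104); print("wide sc",(b+f)/2,b-f,np.linalg.norm(b-f))
print("dialbase sc",back(S,s(139,315),.070))
for nm,c,z,pts in (("top",T,.106,[t(113,72),t(122,195)]),("sc",S,.106,[s(105,213),s(165,243)])):
    a,b=[back(c,q,z) for q in pts]; d=a-b; print(nm,a,b,(a+b)/2,np.linalg.norm(d),np.arctan2(d[1],d[0]))
for p in ([.5475,.0243,-.383],[.5483,.0243,-.376]): print(S2W(p,[0,.105,.07]),S2W(p,[0,.005,.07]),S2W(p,[0,-.085,.07]))
```

```text
wide top [ 0.51487686 -0.0557629 ] [ 0.04798858 -0.01865196] 0.05148591609894546 -0.3707054268071919
narrow top [0.54775153 0.02791923] 0.04894802814888304
dialbase top [0.58573287 0.12072479]
wide sc [ 0.51718563 -0.05419586] [ 0.04970062 -0.02471686] 0.055507429881893854
dialbase sc [0.58647625 0.12397515]
top [0.60891602 0.12447774] [0.55869942 0.11738033] [0.58380772 0.12092903] 0.05071568585236392 0.14040596454802928
sc [0.60550346 0.12155206] [0.57406084 0.11972037] [0.58978215 0.12063621] 0.03149592198488407 0.05818938851572916
[[0.586739   0.12169251 0.07      ]] [[0.54936852 0.02893774 0.07      ]] [[ 0.51573509 -0.05454155  0.07      ]]
[[0.5868563  0.12196479 0.07      ]] [[0.55013601 0.0289507  0.07      ]] [[ 0.51708776 -0.05476198  0.07      ]]
```

```bash
cat >> h.py <<'E'
from scipy.spatial.transform import Rotation as Rn
def R(s): w,x,y,z=s["tool_rot"]; return Rn.from_quat([x,y,z,w]).as_matrix()
def rep(s):
    M=R(s); print("t",round(s["t"],2),"pos",s["position"].round(4),"xang",round(np.degrees(np.arctan2(M[1,0],M[0,0])),2),"zang",round(np.degrees(np.arctan2(M[1,2],M[0,2])),2),"y",M[:,1].round(4),"F",s["force"].round(1),"tau",s["wrist_torque"].round(2),"gap",round(s["finger_gap"],4),"q",s["q"].round(3))
def go(s,tgt,xang=None):
    M=R(s); d=M.T@(np.array(tgt)-s["position"])*100; print("move cm",d.round(2), "turn for xang:", None if xang is None else np.round(-((xang-np.degrees(np.arctan2(M[1,0],M[0,0]))+90)%180-90),1))
E
python3 - <<'E'
from h import *
s=manip.observe(); rep(s); print(manip.tips_ahead); go(s,[.586,.1215,.20],7-90)
T=load("top0.npy"); print(back(T,[220,131],.02),back(T,[240,80],.4))
E
```

```text
t 0.7 pos [ 0.1697 -0.5755  0.2071] xang -73.57 zang 16.43 y [ 0.e+00 -1.e-04 -1.e+00] F [0.5 0.8 0.6] tau [ 0.06  0.01 -0.03] gap 0.0855 q [-1.369  0.13   1.488 -0.     1.523 -0.085]
0.011
move cm [-55.08   0.71  59.64] turn for xang: 9.4
[0.71522838 0.06823752] [ 0.73649326 -0.00775487]
```

{"fn": "drive_tool", "kwargs": {
  "commands": "0 -3 0 0; -3.06 0 3.313 0; -3.06 0 3.313 0; -3.06 0 3.313 0; -3.06 0 3.313 0; -3.06 0 3.313 0; -3.06 0 3.313 0; -3.06 0 3.313 0; -3.06 0 3.313 0; -3.06 0 3.313 0; -3.06 0 3.313 0; -3.06 0 3.313 0; -3.06 0 3.313 0; -3.06 0 3.313 0; -3.06 0 3.313 0; -3.06 0 3.313 0; -3.06 0 3.313 0; -3.06 0 3.313 0; 0 0 0 4.7; 0 0 0 4.7",
  "claw": 1
}}

```text
t: 3.2
position: [0.5629, 0.0836, 0.2368]
tool_rot: [-0.529, 0.53, -0.469, 0.469]
force: [-0.8, 0.5, -0.1]
finger_gap: 0.0853
```

Run:
```python
from h import *
s=manip.observe(); rep(s); go(s,[.586,.1215,.20],7-90)
for n in ("scene","top"):
    c=manip.camera(n); np.save(f"{n}1.npy",c,allow_pickle=True); cv2.imwrite(f"pics/{n}1.png",cv2.resize(c["img"][110:270,140:320],None,fx=4,fy=3.75,interpolation=cv2.INTER_CUBIC))
```

```text
t 3.2 pos [0.5629 0.0836 0.2368] xang -83.04 zang 6.96 y [-6.e-04 -1.e-04 -1.e+00] F [-0.8  0.5 -0.1] tau [0.02 0.01 0.03] gap 0.0853 q [ 0.057  0.037  1.533 -0.     1.572  1.507]
move cm [-3.49  3.68  2.76] turn for xang: -0.0
```

View pics/scene1.png

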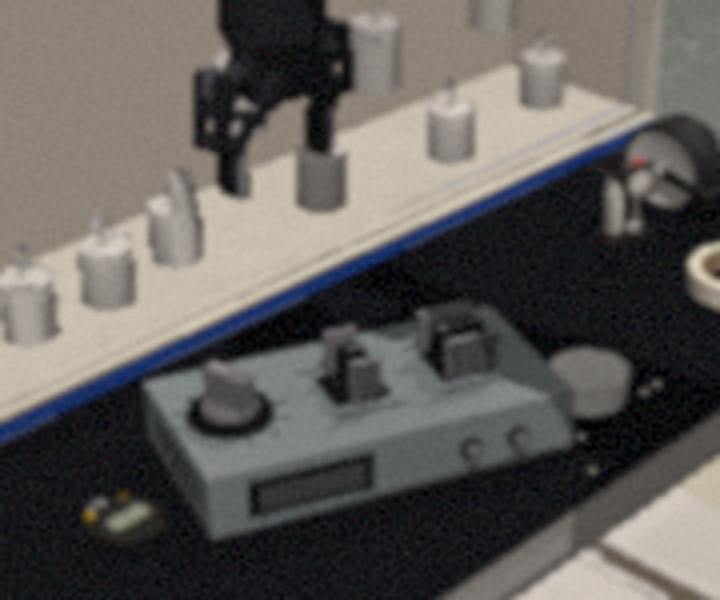

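View pics/top1.png

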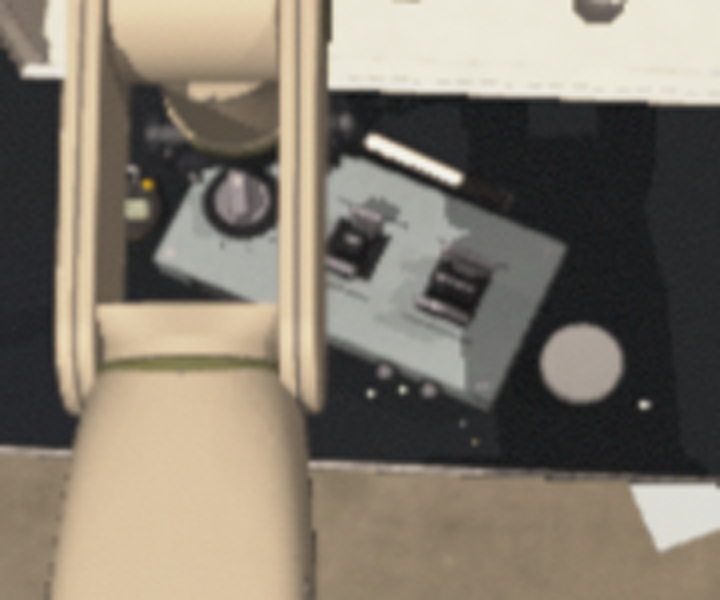

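{"fn": "drive_tool", "kwargs": {
  "commands": "-1.75 0 1.38 0; -1.74 0 1.38 0; 0 2.5 0 0; 0 2.5 0 0; 0 2.5 0 0; 0 2 0 0; 0 0 0 0"
}}

```text
t: 4.18
position: [0.5845, 0.1205, 0.1401]
tool_rot: [-0.529, 0.531, -0.469, 0.467]
force: [0.8, 0.5, 1.0]
finger_gap: 0.0854
```

Run:
```python
from h import *
s=manip.observe(); rep(s); go(s,[.5863,.1215,.092],7-90)
c=manip.camera("scene"); np.save(f"scene2.npy",c,allow_pickle=True)
im=cv2.resize(c["img"][150:260,140:280],None,fx=5,fy=5,interpolation=cv2.INTER_CUBIC)
M=R(s)
for off,col in ((M@[.0425,.011-.013,0],(0,0,255)),(M@[-.0425,.011-.013,0],(0,0,255)),(0*M[0],(0,255,0))):
    q=(proj(c,s["position"]+off)[0]-[140,150])*5; cv2.circle(im,tuple(q.astype(int)),3,col,1)
cv2.imwrite("pics/scene2.png",im)
```

```text
t 4.17 pos [0.5845 0.1205 0.1401] xang -82.93 zang 7.07 y [-3.6e-03 -4.0e-04 -1.0e+00] F [0.8 0.5 1. ] tau [-0.05  0.01  0.02] gap 0.0854 q [0.117 0.165 1.573 0.    1.407 1.565]
move cm [-0.08  4.81  0.2 ] turn for xang: 0.1
```

View pics/scene2.png

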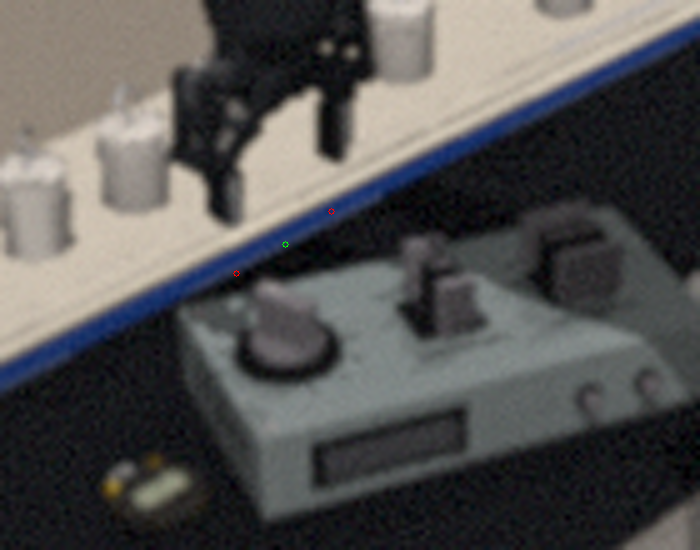

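```bash
python3 - <<'E'
from h import *
for n,p in (("scene1",[.5629,.0836,.2368]),("scene2",[.5845,.1205,.1401])):
    c=load(n+".npy"); print(c["shot"],np.abs(c["view"]-load("scene0.npy")["view"]).max())
    M=R(manip.observe())
    for y in (0,-.002,-.03,-.06):
        print(n,y,[proj(c,np.array(p)+M@[sx*.0425,y,0])[0].round(1) for sx in (1,-1)])
E
python3 - <<'E'
from h import *
c=manip.camera("scene"); s=manip.observe(); rep(s)
im=cv2.resize(c["img"][100:260,120:300],None,fx=4,fy=3.75,interpolation=cv2.INTER_CUBIC)
cv2.imwrite("pics/scene3.png",im)
E
```

```text
3 0.0
scene1 0 [array([219.5, 162.3]), array([200.3, 173.7])]
scene1 -0.002 [array([219.5, 161.7]), array([200.3, 173. ])]
scene1 -0.03 [array([219.3, 153. ]), array([199.8, 164.1])]
scene1 -0.06 [array([219. , 143.5]), array([199.3, 154.2])]
5 0.0
scene2 0 [array([206.4, 192.9]), array([187.3, 205.3])]
scene2 -0.002 [array([206.4, 192.3]), array([187.2, 204.7])]
scene2 -0.03 [array([206. , 184.2]), array([186.6, 196.4])]
scene2 -0.06 [array([205.6, 175.3]), array([185.9, 187.2])]
t 4.28 pos [0.5862 0.1208 0.1428] xang -82.95 zang 7.05 y [ 6.e-04  1.e-04 -1.e+00] F [ 0.2  0.2 -0.1] tau [-0.03  0.01 -0.06] gap 0.0854 q [0.118 0.163 1.57  0.    1.407 1.565]
```

View pics/scene3.png

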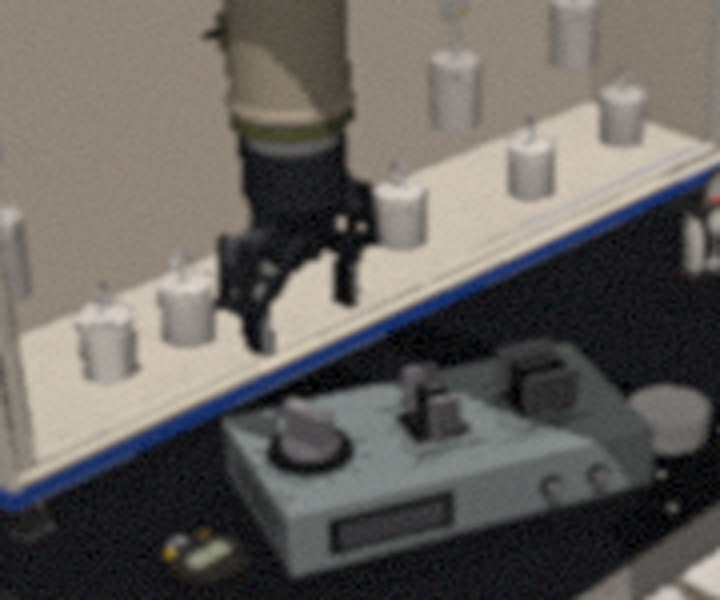

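{"fn": "drive_tool", "kwargs": {
  "commands": "0 0 0 0; 0 0 0 0; 0 0 0 0; 0 0 0 0; 0 0 0 0; 0 0 0 0",
  "claw": -1
}}

```text
t: 5.03
position: [0.5859, 0.1208, 0.142]
tool_rot: [-0.53, 0.53, -0.468, 0.468]
force: [-0.3, -0.6, 0.5]
finger_gap: -0.0001
```

Run:
```python
from h import *
s=manip.observe(); rep(s)
c=manip.camera("scene"); np.save("scene4.npy",c,allow_pickle=True); np.save("s4.npy",s,allow_pickle=True)
im=cv2.resize(c["img"][110:240,150:270],None,fx=6,fy=4.6,interpolation=cv2.INTER_CUBIC)
M=R(s)
for y in (.011,-.008,-.062):
    q=(proj(c,s["position"]+M@[0,y,0])[0]-[150,110])*[6,4.6]; cv2.circle(im,tuple(q.astype(int)),3,(0,0,255),1); print(q)
cv2.imwrite("pics/scene4.png",im)
c=manip.camera("top"); np.save("top4.npy",c,allow_pickle=True);cv2.imwrite("pics/top4.png",c["img"])
```

```text
t 5.03 pos [0.5859 0.1208 0.142 ] xang -82.97 zang 7.03 y [-1.e-04 -0.e+00 -1.e+00] F [-0.3 -0.6  0.5] tau [0.05 0.02 0.01] gap -0.0001 q [ 0.118  0.164  1.571 -0.     1.407  1.566]
[280.92284622 420.60174241]
[278.93842495 395.26938696]
[273.21595299 321.18934556]
```

View pics/scene4.png

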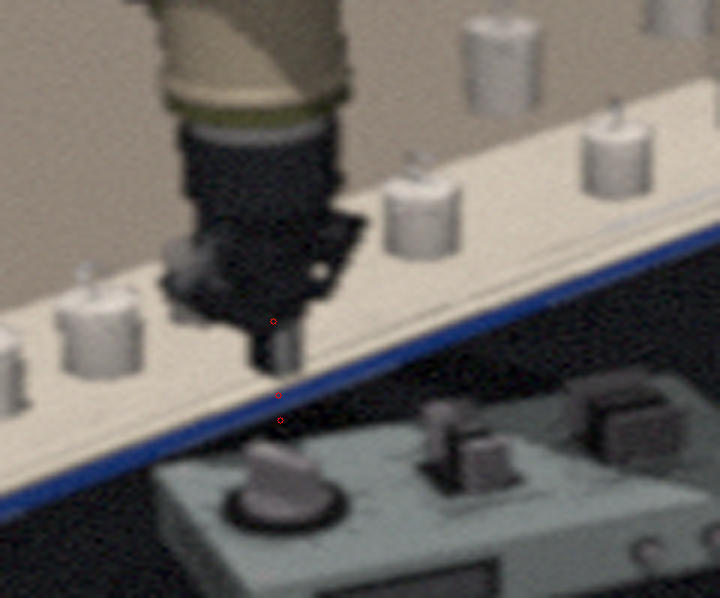

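View pics/top4.png

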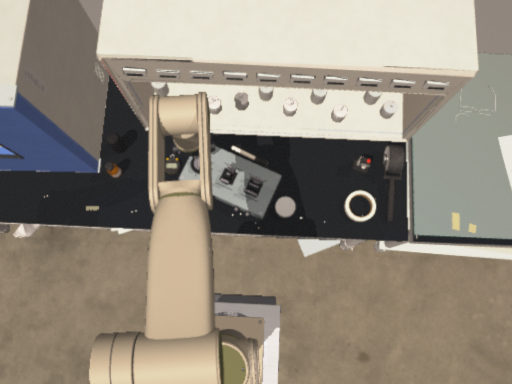

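Run:
```python
from h import *
T=load("top4.npy");S=load("scene4.npy")
for z in (0,.1,.3): print(z,"scene",proj(S,[0,0,z]),"top",proj(T,[0,0,z]))
for z in (.13,.2,.3,.4,.5): print("tool axis",z,proj(T,[.586,.121,z]),proj(S,[.586,.121,z]))
# fit supply with free z
import fit
from fit import *
for nm,cs in (("top",[T]),("scene",[S])):pass
T0=load("top0.npy");S0=load("scene0.npy")
p=np.array([.5483,.0243,-.3753]); 
obs=[]
for c in (T0,S0):
    for i,t,k,n in edges(c,p):
        P=W[i]+(W[(i+1)%4]-W[i])*t; obs.append((c,P,proj(c,S2W(p,P))[0]+n*k,n))
f=lambda q:np.array([(proj(c,S2W(q[:3],P)+[0,0,q[3]])[0]-uv)@n for c,P,uv,n in obs])
r=least_squares(f,[*p,0],loss="soft_l1",f_scale=.2); print(r.x, np.abs(r.fun).mean())
for cs in (T0,S0):
    o=[x for x in obs if x[0] is cs]
    g=lambda q:np.array([(proj(c,S2W(q[:3],P)+[0,0,q[3]])[0]-uv)@n for c,P,uv,n in o])
    r=least_squares(g,[*p,0],loss="soft_l1",f_scale=.2); print(r.x)
cv2.imwrite("pics/s4full.png",S["img"])
```

```text
0 scene [[388.42990081 310.06211725]] top [[228.40863014 350.62203506]]
0.1 scene [[395.90606543 281.04588105]] top [[226.83698301 354.6607179 ]]
0.3 scene [[412.43329104 212.9937091 ]] top [[222.96883919 364.59725508]]
tool axis 0.13 [[198.47926209 158.60004404]] [[196.75469571 201.74567858]]
tool axis 0.2 [[196.02109175 152.54421233]] [[195.52417356 181.06388269]]
tool axis 0.3 [[192.09198345 142.86119086]] [[193.7104873  149.50613316]]
tool axis 0.4 [[187.57264911 131.71831954]] [[191.84208298 115.46524733]]
tool axis 0.5 [[182.3202526  118.76087984]] [[189.93848949  78.85222793]]
[ 0.54727655  0.02472046 -0.3786439   0.00189334] 0.6811433860066588
[ 0.54497575  0.02365591 -0.38149594  0.01160199]
[ 0.53413068  0.03794336 -0.3660149   0.01425968]
```

Run:
```python
from h import *
T=load("top1.npy");S=load("scene1.npy")
for z in (.2,.25,.3,.35,.4): print(z,"top",proj(T,[.5629,.0836,z]).round(1),"scene",proj(S,[.5629,.0836,z]).round(1))
cv2.imwrite("pics/a.png",cv2.resize(T["img"][110:180,150:250],None,fx=8,fy=8,interpolation=cv2.INTER_CUBIC))
cv2.imwrite("pics/b.png",cv2.resize(S["img"][85:180,160:260],None,fx=6,fy=6,interpolation=cv2.INTER_CUBIC))
```

```text
0.2 top [[208.  160.6]] scene [[210.6 179.1]]
0.25 top [[206.5 156.1]] scene [[210.  163.7]]
0.3 top [[204.9 151.4]] scene [[209.4 147.7]]
0.35 top [[203.1 146.3]] scene [[208.8 131.1]]
0.4 top [[201.3 140.9]] scene [[208.2 113.9]]
```

View pics/a.png

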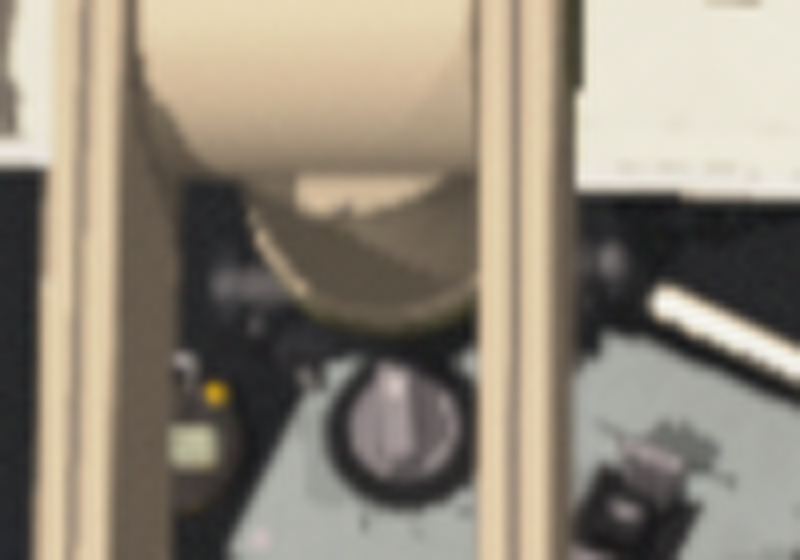

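View pics/b.png

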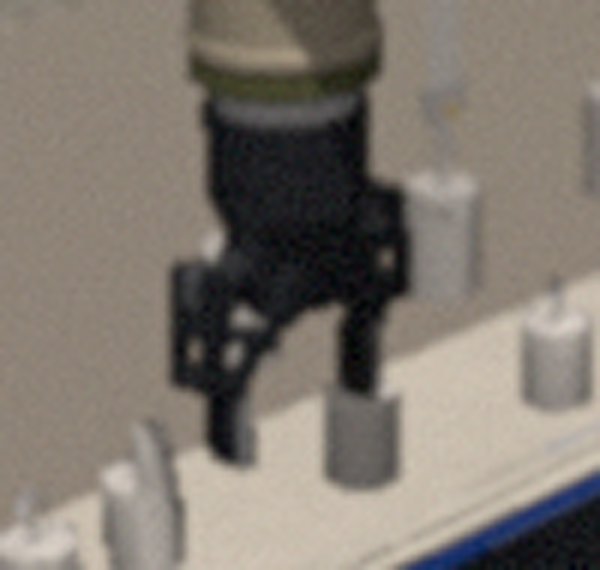

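{"fn": "drive_tool", "kwargs": {
  "commands": "0 0 0 0; 0 0 0 0; 0 0 0 0; 0 0 0 0; 0 0 0 0; 0 0 0 0; 0 1.2 0 0; 0 1.2 0 0; 0 1.2 0 0; 0 1.1 0 0; 0 0 0 0; 0 0 0 0",
  "claw": 1
}}

```text
t: 6.62
position: [0.5862, 0.1208, 0.0954]
tool_rot: [0.53, -0.53, 0.468, -0.468]
force: [-0.1, -0.8, 0.1]
finger_gap: 0.0855
```

Run:
```python
from h import *
s=manip.observe(); rep(s); go(s,[.5863,.1215,.092],7-90)
c=manip.camera("scene"); np.save(f"scene5.npy",c,allow_pickle=True)
im=cv2.resize(c["img"][160:250,150:260],None,fx=7,fy=6.5,interpolation=cv2.INTER_CUBIC)
cv2.imwrite("pics/scene5.png",im)
```

```text
t 6.62 pos [0.5862 0.1208 0.0954] xang -82.97 zang 7.03 y [ 4.e-04  0.e+00 -1.e+00] F [-0.1 -0.8  0.1] tau [-0.07  0.01 -0.05] gap 0.0855 q [ 0.118  0.204  1.614 -0.     1.323  1.566]
move cm [-0.07  0.34  0.02] turn for xang: 0.0
```

View pics/scene5.png

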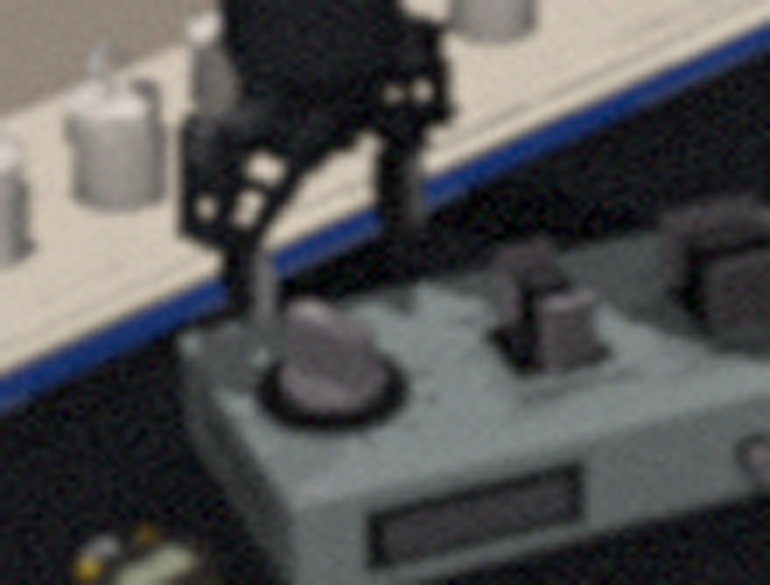

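{"fn": "drive_tool", "kwargs": {
  "commands": "0 0 0 0; 0 0 0 0; 0 0 0 0; 0 0 0 0; 0 0 0 0; 0 0 0 0; 0 0 0 0",
  "claw": -1
}}

```text
t: 7.55
position: [0.5859, 0.1208, 0.0951]
tool_rot: [-0.53, 0.53, -0.468, 0.468]
force: [0.3, -0.9, -0.1]
finger_gap: -0.0001
```

Run:
```python
from h import *
s=manip.observe(); rep(s)
c=manip.camera("scene"); np.save(f"scene6.npy",c,allow_pickle=True)
im=cv2.resize(c["img"][160:250,150:260],None,fx=7,fy=6.5,interpolation=cv2.INTER_CUBIC)
cv2.imwrite("pics/scene6.png",im)
```

```text
t 7.55 pos [0.5859 0.1208 0.0951] xang -82.97 zang 7.03 y [-0.  0. -1.] F [ 0.3 -0.9 -0.1] tau [ 0.03  0.01 -0.04] gap -0.0001 q [0.118 0.204 1.615 0.    1.323 1.566]
```

View pics/scene6.png

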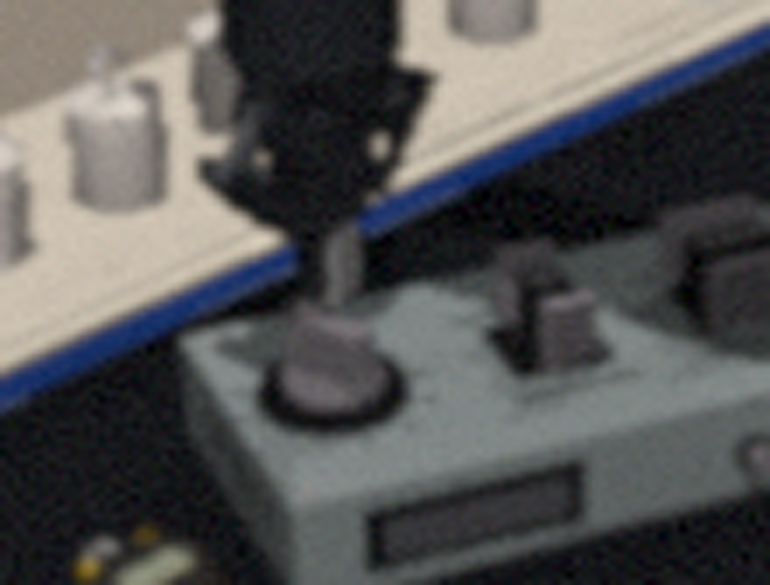

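{"fn": "drive_tool", "kwargs": {
  "commands": "0 0 0 0; 0 0 0 0; 0 0 0 0; 0 0 0 0; 0 0 0 0; 0 0.8 0 0; 0 0.8 0 0; 0 0.8 0 0; 0 0 0 0",
  "claw": 1
}}

```text
t: 8.72
position: [0.5849, 0.1207, 0.0696]
tool_rot: [-0.529, 0.53, -0.469, 0.468]
force: [0.3, -0.1, -0.9]
finger_gap: 0.085
```

Run:
```python
from h import *
s=manip.observe(); rep(s)
c=manip.camera("scene"); np.save(f"scene7.npy",c,allow_pickle=True)
im=cv2.resize(c["img"][160:250,150:260],None,fx=7,fy=6.5,interpolation=cv2.INTER_CUBIC)
cv2.imwrite("pics/scene7.png",im)
```

```text
t 8.72 pos [0.5849 0.1207 0.0696] xang -82.97 zang 7.03 y [-2.3e-03 -2.0e-04 -1.0e+00] F [ 0.3 -0.1 -0.9] tau [ 0.02  0.01 -0.01] gap 0.085 q [0.118 0.23  1.634 0.    1.28  1.566]
```

View pics/scene7.png

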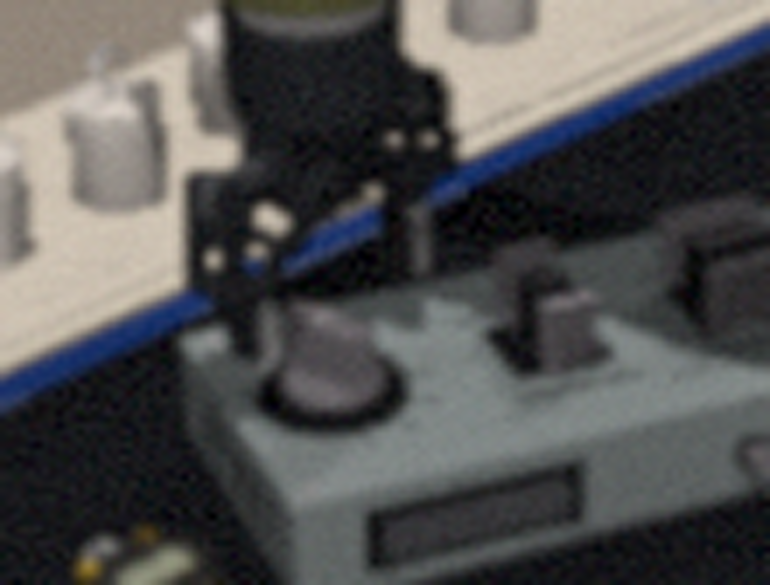

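{"fn": "drive_tool", "kwargs": {
  "commands": "0 0.4 0 0; 0 0 0 0; 0 0 0 0; 0 0 0 0; 0 0 0 0; 0 0 0 0; 0 0 0 0; 0 0 0 0",
  "claw": -1
}}

```text
t: 9.78
position: [0.5861, 0.1205, 0.0675]
tool_rot: [0.53, -0.53, 0.468, -0.469]
force: [-2.9, -3.2, 6.3]
finger_gap: 0.0126
```

Run:
```python
from h import *
s=manip.observe(); rep(s)
c=manip.camera("scene"); np.save(f"scene8.npy",c,allow_pickle=True)
im=cv2.resize(c["img"][160:250,150:260],None,fx=7,fy=6.5,interpolation=cv2.INTER_CUBIC)
cv2.imwrite("pics/scene8.png",im)
```

```text
t 9.78 pos [0.5861 0.1205 0.0675] xang -82.98 zang 7.02 y [ 4.e-04 -4.e-04 -1.e+00] F [-2.9 -3.2  6.3] tau [-0.58  0.38 -0.02] gap 0.0126 q [ 0.117  0.232  1.636 -0.     1.274  1.566]
```

View pics/scene8.png

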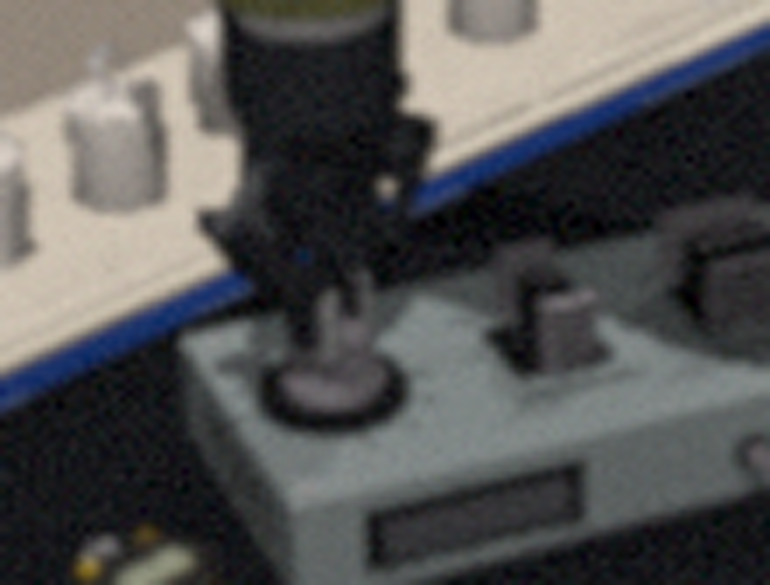

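{"fn": "drive_tool", "kwargs": {
  "commands": "0 -0.2 0 0; 0 0 0 -5; 0 0 0 -5; 0 0 0 -5; 0 0 0 -5; 0 0 0 -5; 0 0 0 -5; 0 0 0 -5; 0 0 0 -5; 0 0 0 -5; 0 0 0 -5; 0 0 0 0; 0 0 0 0"
}}

```text
t: 11.45
position: [0.5866, 0.1195, 0.0677]
tool_rot: [-0.678, 0.678, -0.2, 0.201]
force: [8.8, -6.9, -10.7]
finger_gap: 0.0124
```

Run:
```python
from h import *
s=manip.observe(); rep(s)
c=manip.camera("scene"); np.save(f"scene9.npy",c,allow_pickle=True)
im=cv2.resize(c["img"][160:250,150:260],None,fx=7,fy=6.5,interpolation=cv2.INTER_CUBIC)
cv2.imwrite("pics/scene9.png",im)
```

```text
t 11.45 pos [0.5866 0.1195 0.0677] xang -33.0 zang 57.0 y [ 0.001  -0.0017 -1.    ] F [  8.8  -6.9 -10.7] tau [-1.05 -1.52  0.06] gap 0.0124 q [ 0.116  0.232  1.635 -0.002  1.273  0.693]
```

View pics/scene9.png

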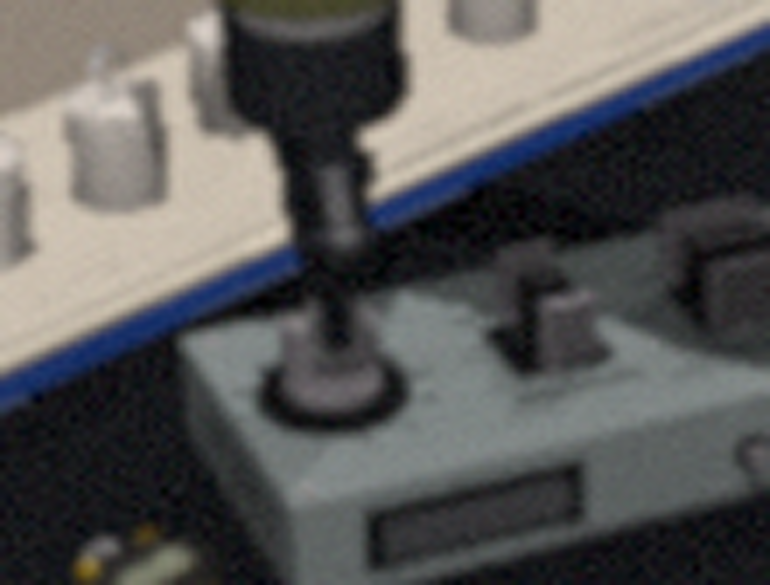

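{"fn": "drive_tool", "kwargs": {
  "commands": "0.1 0.1 0 0; 0 0 0 -2; 0 0 0 -2; 0 0 0 -2; 0 0 0 0; 0 0 0 0"
}}

```text
t: 12.25
position: [0.5868, 0.1194, 0.0676]
tool_rot: [-0.687, 0.688, -0.165, 0.165]
force: [1.8, -6.4, -1.3]
finger_gap: 0.012
```

Run:
```python
from h import *
rep(manip.observe())
```

```text
t 12.25 pos [0.5868 0.1194 0.0676] xang -26.94 zang 63.06 y [ 0.     -0.0012 -1.    ] F [ 1.8 -6.4 -1.3] tau [-1.03 -0.35  0.03] gap 0.012 q [ 1.160e-01  2.340e-01  1.633e+00 -1.000e-03  1.275e+00  5.860e-01]
```

{"fn": "drive_tool", "kwargs": {
  "commands": "0 0 0 -1.5; 0 0 0 -1.5; 0 0 0 -1; 0 0 0 0"
}}

```text
t: 12.75
position: [0.5869, 0.1194, 0.0676]
tool_rot: [-0.693, 0.693, -0.14, 0.141]
force: [2.5, -5.8, -2.1]
finger_gap: 0.0122
```

Run:
```python
from h import *
rep(manip.observe())
```

```text
t 12.75 pos [0.5869 0.1194 0.0676] xang -22.93 zang 67.07 y [ 2.0e-04 -1.2e-03 -1.0e+00] F [ 2.5 -5.8 -2.1] tau [-1.03 -0.38  0.02] gap 0.0122 q [ 1.160e-01  2.340e-01  1.633e+00 -1.000e-03  1.274e+00  5.160e-01]
```

{"fn": "drive_tool", "kwargs": {
  "commands": "0 0 0 -1; 0 0 0 -1; 0 0 0 0"
}}

```text
t: 13.12
position: [0.587, 0.1193, 0.0676]
tool_rot: [-0.695, 0.696, -0.129, 0.129]
force: [3.1, -6.3, -2.8]
finger_gap: 0.0122
```

Run:
```python
from h import *
rep(manip.observe())
```

```text
t 13.12 pos [0.587  0.1193 0.0676] xang -20.99 zang 69.01 y [ 2.e-04 -1.e-03 -1.e+00] F [ 3.1 -6.3 -2.8] tau [-1.06 -0.44 -0.7 ] gap 0.0122 q [ 1.160e-01  2.340e-01  1.633e+00 -1.000e-03  1.274e+00  4.820e-01]
```

{"fn": "drive_tool", "kwargs": {
  "commands": "0 0 0 -1; 0 0 0 0"
}}

```text
t: 13.38
position: [0.5869, 0.1193, 0.0676]
tool_rot: [-0.696, 0.697, -0.123, 0.123]
force: [2.5, -6.1, -2.5]
finger_gap: 0.0127
```

Run:
```python
from h import *
rep(manip.observe())
```

```text
t 13.38 pos [0.5869 0.1193 0.0676] xang -20.02 zang 69.98 y [ 1.e-04 -8.e-04 -1.e+00] F [ 2.5 -6.1 -2.5] tau [-1.07 -0.43 -1.1 ] gap 0.0127 q [ 1.160e-01  2.340e-01  1.633e+00 -1.000e-03  1.274e+00  4.650e-01]
```

{"fn": "drive_tool", "kwargs": {
  "commands": "0 0 0 0; 0 0 0 0; 0 0 0 0; 0 0 0 0; 0 0 0 0; 0 -2 0 0; 0 -3 0 0; 0 -3 0 0; 0 0 0 0",
  "claw": 1
}}

```text
t: 14.5
position: [0.5895, 0.1206, 0.1533]
tool_rot: [0.697, -0.696, 0.12, -0.125]
force: [0.3, -0.2, 0.3]
finger_gap: 0.0853
```

Run:
```python
from h import *
s=manip.observe();rep(s); go(s,[.5172,-.0558,.14],-21.5)
c=manip.camera("scene"); np.save(f"scene10.npy",c,allow_pickle=True)
im=cv2.resize(c["img"][140:250,150:270],None,fx=6,fy=5.45,interpolation=cv2.INTER_CUBIC)
cv2.imwrite("pics/scene10.png",im)
```

```text
t 14.5 pos [0.5895 0.1206 0.1533] xang -19.97 zang 70.03 y [ 7.6e-03  9.0e-04 -1.0e+00] F [ 0.3 -0.2  0.3] tau [-0.06  0.02 -0.02] gap 0.0853 q [0.117 0.157 1.558 0.    1.419 0.465]
move cm [ -0.78   1.26 -19.05] turn for xang: 1.5
```

View pics/scene10.png

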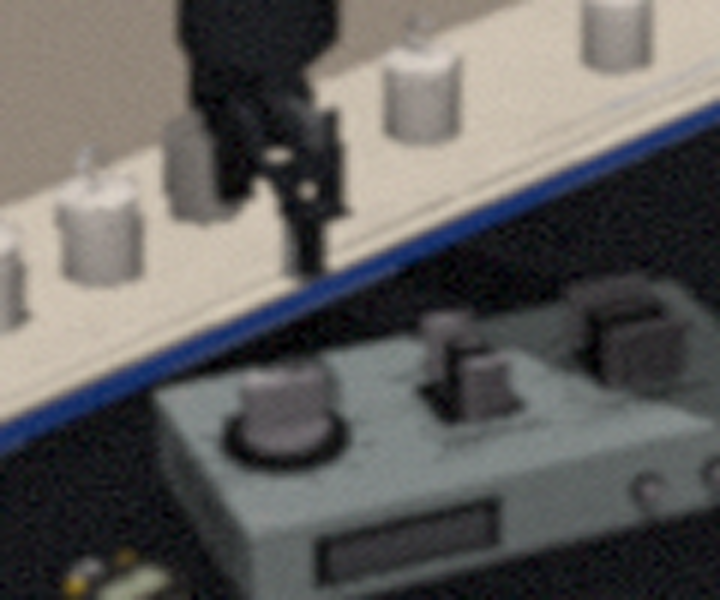

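{"fn": "drive_tool", "kwargs": {
  "commands": "0 0 0 1.5; 0 0 -3.8 0; 0 0 -3.8 0; 0 0 -3.8 0; 0 0 -3.8 0; 0 0 -3.8 0; 0 0 0 0; 0 0 0 0"
}}

```text
t: 15.55
position: [0.5168, -0.0562, 0.1473]
tool_rot: [0.695, -0.694, 0.133, -0.132]
force: [-0.9, 0.3, 0.6]
finger_gap: 0.0856
```

Run:
```python
from h import *
s=manip.observe();rep(s); go(s,[.5172,-.0558,.14],-21.5)
for n in ("scene","top"):
    c=manip.camera(n); np.save(f"{n}11.npy",c,allow_pickle=True)
    o=[180,130] if n=="scene" else [150,100]
    im=cv2.resize(c["img"][o[1]:o[1]+110,o[0]:o[0]+130],None,fx=6,fy=5.45,interpolation=cv2.INTER_CUBIC)
    cv2.imwrite(f"pics/{n}11.png",im)
```

```text
t 15.55 pos [ 0.5168 -0.0562  0.1473] xang -21.54 zang 68.46 y [-1.3e-03  7.0e-04 -1.0e+00] F [-0.9  0.3  0.6] tau [0.03 0.03 0.01] gap 0.0856 q [-0.207 -0.049  1.783  0.     1.409  0.168]
move cm [0.02 0.73 0.06] turn for xang: -0.0
```

View pics/scene11.png

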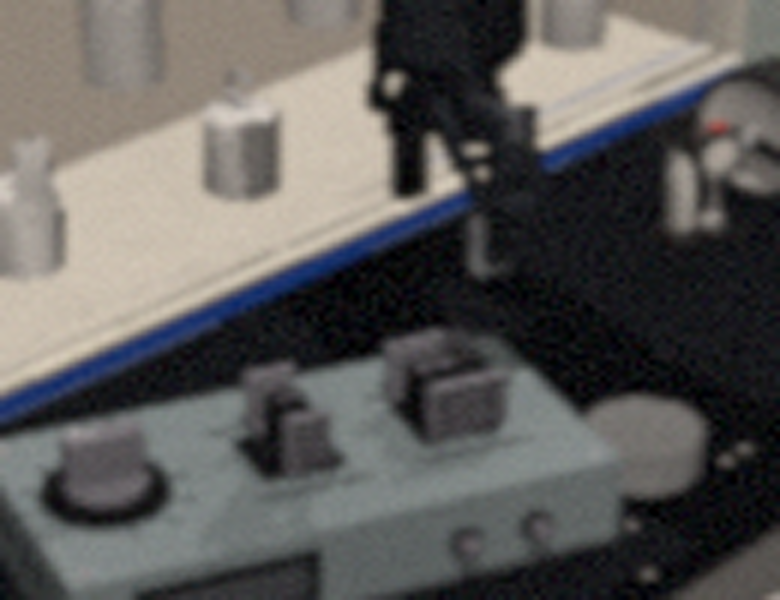

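View pics/top11.png

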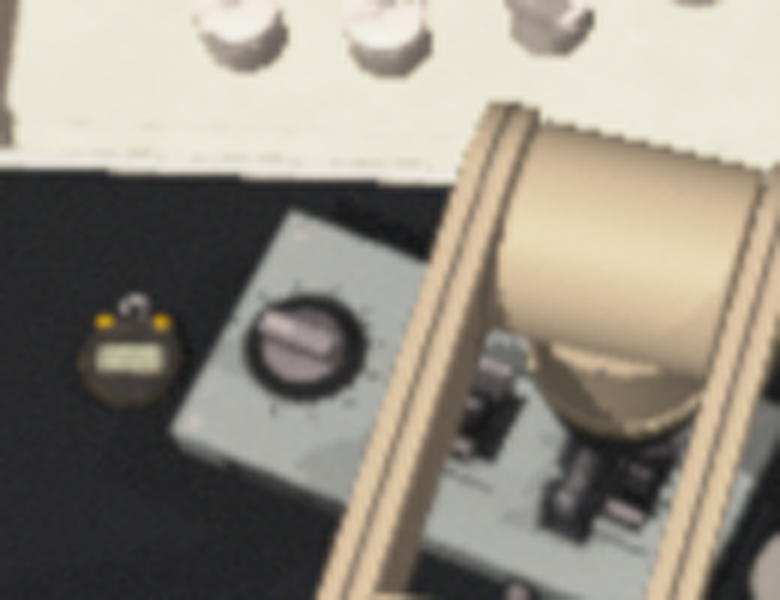

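{"fn": "drive_tool", "kwargs": {
  "commands": "0 2 0 0; 0 2 0 0; 0 2 0 0; 0 1.5 0 0; 0 1 0 0; 0 0 0 0; 0 0 0 0"
}}

```text
t: 16.52
position: [0.5178, -0.0566, 0.0638]
tool_rot: [-0.695, 0.695, -0.131, 0.132]
force: [0.1, 0.2, 0.4]
finger_gap: 0.0854
```

Run:
```python
from h import *
s=manip.observe();rep(s); go(s,[.5172,-.0558,.06],-21.5)
for n in ("scene","top"):
    c=manip.camera(n); np.save(f"{n}12.npy",c,allow_pickle=True)
    o=[200,150] if n=="scene" else [190,130]
    im=cv2.resize(c["img"][o[1]:o[1]+80,o[0]:o[0]+100],None,fx=7.5,fy=7.5,interpolation=cv2.INTER_CUBIC)
    cv2.imwrite(f"pics/{n}12.png",im)
```

```text
t 16.52 pos [ 0.5178 -0.0566  0.0638] xang -21.46 zang 68.54 y [ 1.1e-03 -2.0e-04 -1.0e+00] F [0.1 0.2 0.4] tau [ 0.04 -0.05  0.01] gap 0.0854 q [-0.207  0.035  1.859 -0.     1.247  0.167]
move cm [-0.09  0.38  0.06] turn for xang: 0.0
```

View pics/scene12.png

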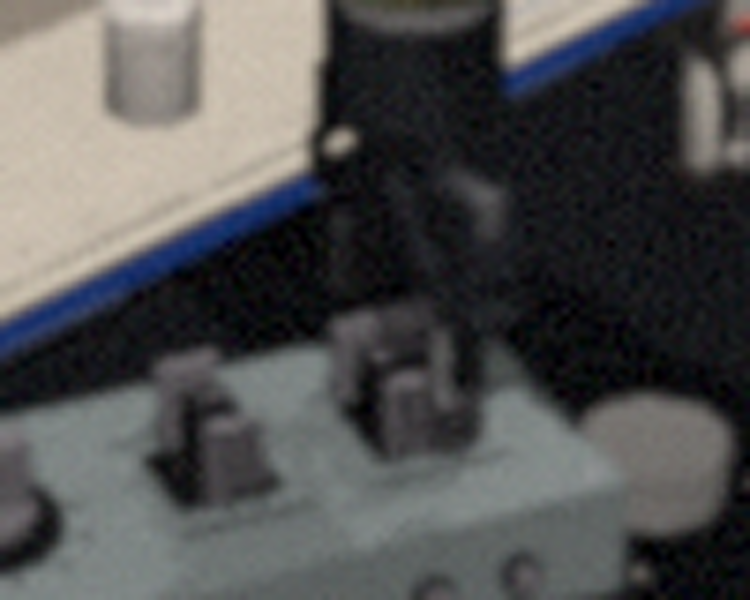

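View pics/top12.png

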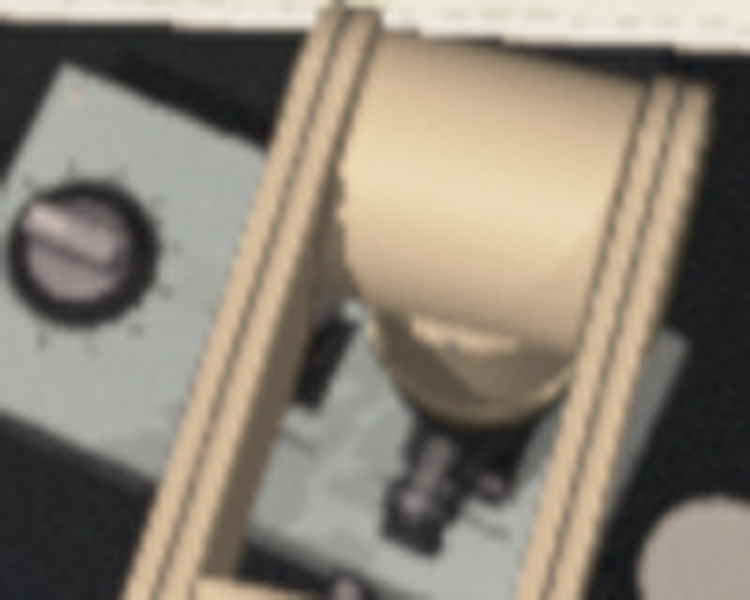

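{"fn": "drive_tool", "kwargs": {
  "commands": "-0.05 0.4 0 0; 0 0.4 0 0; 0 0 0 0"
}}

```text
t: 17.0
position: [0.5163, -0.0563, 0.0545]
tool_rot: [0.695, -0.695, 0.132, -0.131]
force: [-0.3, -0.7, -0.6]
finger_gap: 0.0853
```

Run:
```python
from h import *
s=manip.observe();rep(s)
for n in ("scene",):
    c=manip.camera(n); np.save(f"{n}13.npy",c,allow_pickle=True)
    o=[230,170] if n=="scene" else [190,130]
    im=cv2.resize(c["img"][o[1]:o[1]+50,o[0]:o[0]+60],None,fx=12,fy=12,interpolation=cv2.INTER_CUBIC)
    im=cv2.convertScaleAbs(im,alpha=1.6,beta=20)
    cv2.imwrite(f"pics/{n}13.png",im)
```

```text
t 17.0 pos [ 0.5163 -0.0563  0.0545] xang -21.47 zang 68.53 y [-1.e-03  2.e-04 -1.e+00] F [-0.3 -0.7 -0.6] tau [-0.03 -0.04  0.  ] gap 0.0853 q [-0.207  0.044  1.868 -0.     1.23   0.167]
```

View pics/scene13.png

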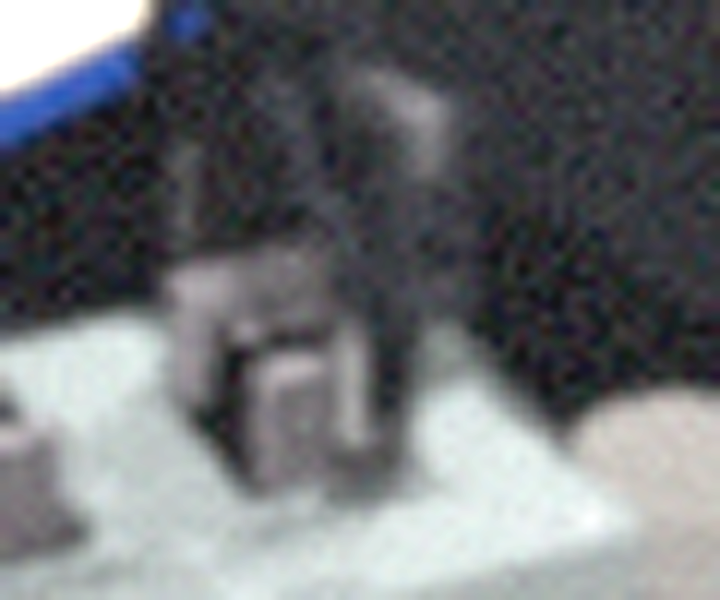

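{"fn": "drive_tool", "kwargs": {
  "commands": "0 0 0 0; 0 0 0 0; 0 0 0 0; 0 0 0 0; 0 0 0 0; 0 0 0 0",
  "claw": -1
}}

```text
t: 17.8
position: [0.5176, -0.0566, 0.0572]
tool_rot: [-0.695, 0.695, -0.131, 0.132]
force: [-5.5, 1.1, 15.4]
finger_gap: 0.038
```

Run:
```python
from h import *
s=manip.observe();rep(s)
M=R(s);print("Ftool",M.T@s["force"])
c=manip.camera("scene"); np.save("scene14.npy",c,allow_pickle=True)
o=[230,170]
im=cv2.resize(c["img"][o[1]:o[1]+50,o[0]:o[0]+60],None,fx=12,fy=12,interpolation=cv2.INTER_CUBIC)
cv2.imwrite(f"pics/scene14.png",cv2.convertScaleAbs(im,alpha=1.6,beta=20))
```

```text
t 17.8 pos [ 0.5176 -0.0566  0.0572] xang -21.46 zang 68.54 y [ 1.6e-03 -4.0e-04 -1.0e+00] F [-5.5  1.1 15.4] tau [0.23 1.09 0.01] gap 0.038 q [-0.207  0.042  1.865 -0.     1.233  0.167]
Ftool [ -5.47657816 -15.43748412  -1.00892695]
```

View pics/scene14.png

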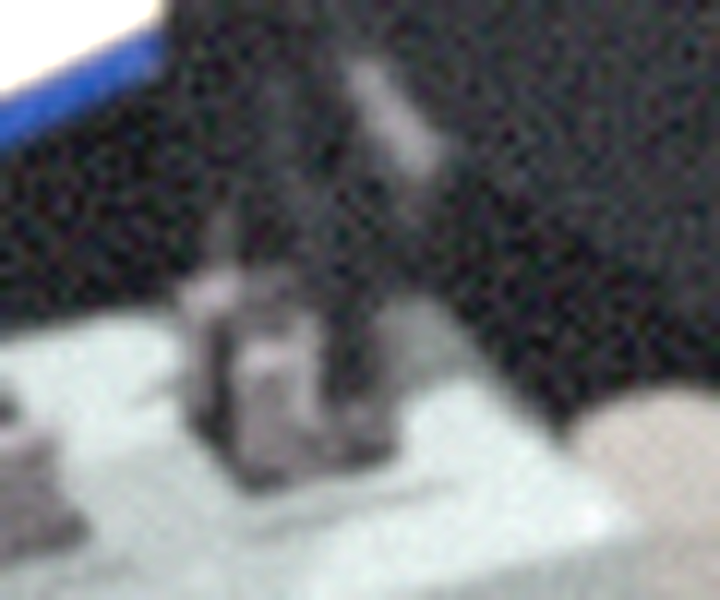

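{"fn": "drive_tool", "kwargs": {
  "commands": "-0.1 -0.2 0 0; 0 -0.2 0 0; 0 -0.2 0 0; 0 -0.2 0 0; 0 0 0 0"
}}

```text
t: 18.48
position: [0.5158, -0.056, 0.0632]
tool_rot: [0.695, -0.695, 0.132, -0.132]
force: [-0.0, -0.5, -1.6]
finger_gap: 0.0378
```

Run:
```python
from h import *
s=manip.observe();rep(s)
M=R(s);print("Ftool",M.T@s["force"])
c=manip.camera("scene"); np.save("scene15.npy",c,allow_pickle=True)
o=[230,170]
im=cv2.resize(c["img"][o[1]:o[1]+50,o[0]:o[0]+60],None,fx=12,fy=12,interpolation=cv2.INTER_CUBIC)
cv2.imwrite(f"pics/scene15.png",cv2.convertScaleAbs(im,alpha=1.6,beta=20))
```

```text
t 18.48 pos [ 0.5158 -0.056   0.0632] xang -21.47 zang 68.53 y [-1.e-04  0.e+00 -1.e+00] F [-0.  -0.5 -1.6] tau [ 0.06  0.02 -0.01] gap 0.0378 q [-0.207  0.031  1.864  0.     1.246  0.168]
Ftool [ 0.15672365  1.64327131 -0.44955444]
```

View pics/scene15.png

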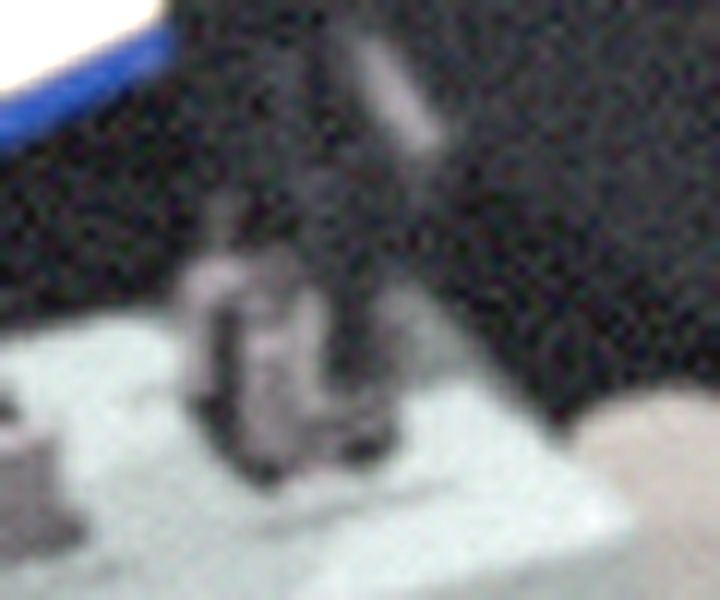

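{"fn": "drive_tool", "kwargs": {
  "commands": "0 -0.5 0 0; 0 -0.5 0 0; 0 -0.6 0 0; 0 -0.6 0 0; 0 -0.6 0 0; 0 -0.8 0 0; 0 -0.8 0 0; 0 -1 0 0; 0 -1 0 0; 0 -1 0 0; 0 -0.9 0 0; 0 -0.7 0 0; 0 -0.4 0 0; 0 0 0 0; 0 0 0 0; 0 0 0 0"
}}

```text
t: 20.52
position: [0.5156, -0.056, 0.1567]
tool_rot: [0.695, -0.695, 0.132, -0.131]
force: [-0.6, -0.3, -1.5]
finger_gap: 0.0376
```

Run:
```python
from h import *
s=manip.observe();rep(s)
for n in ("scene","top"):
    c=manip.camera(n); np.save(f"{n}16.npy",c,allow_pickle=True)
    o=[180,130] if n=="scene" else [150,100]
    im=cv2.resize(c["img"][o[1]:o[1]+110,o[0]:o[0]+130],None,fx=6,fy=5.45,interpolation=cv2.INTER_CUBIC)
    cv2.imwrite(f"pics/{n}16.png",cv2.convertScaleAbs(im,alpha=1.3,beta=15))
```

```text
t 20.52 pos [ 0.5156 -0.056   0.1567] xang -21.47 zang 68.53 y [-7.e-04  2.e-04 -1.e+00] F [-0.6 -0.3 -1.5] tau [-0.02 -0.06  0.01] gap 0.0376 q [-0.207 -0.061  1.776  0.     1.427  0.168]
```

View pics/scene16.png

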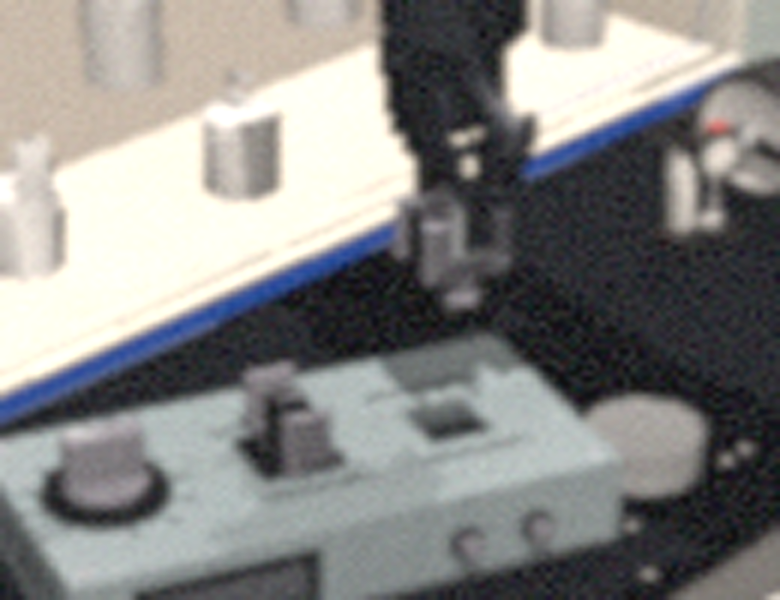

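View pics/top16.png

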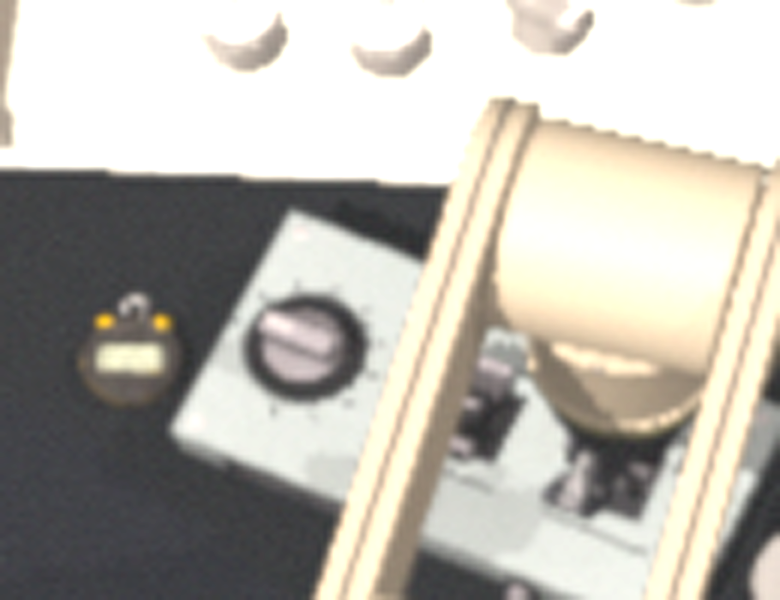

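{"fn": "drive_tool", "kwargs": {
  "commands": "0 0 0 0; 0 0 0 0; 0 0 0 0; 0 0 0 0"
}}

```text
t: 21.12
position: [0.5158, -0.056, 0.1571]
tool_rot: [0.695, -0.695, 0.132, -0.132]
force: [-0.3, 0.7, -0.8]
finger_gap: 0.0378
```

Run:
```python
from h import *
s=manip.observe();rep(s); print(s["qvel"].round(3))
c=load("scene16.npy")
for z in (.104,.154,.194,.204,.214): print(z,(proj(c,[.5160-.026*.93,-.0556+.026*.367,z])[0]-[180,130])*[6,5.45])
print(manip.sign_off())
```

```text
t 21.12 pos [ 0.5158 -0.056   0.1571] xang -21.47 zang 68.53 y [-0.  0. -1.] F [-0.3  0.7 -0.8] tau [ 0.01  0.03 -0.05] gap 0.0378 q [-0.207 -0.061  1.776  0.     1.427  0.168]
[ 0.001  0.001 -0.003  0.001 -0.001 -0.   ]
0.104 [470.11602539 376.56465525]
0.154 [472.03160631 299.98052913]
0.194 [473.59923257 236.63513633]
0.204 [473.99598901 220.50439269]
0.214 [474.39467345 204.2545527 ]
the job is handed in; nothing more can be done
None
```

I turned the dial anticlockwise to its end stop, then pinched the wide carrier's catches and lifted it out of its socket. The job was handed in at about 21 s with the carrier held still, upright and about 10 cm above its seat.

**Last checks**
- **Dial:** the wrist torque rose to 1.1 N m at the stop, and the dial's bar then lay along the supply's y with the pointer to +y. The last pictures show it unmoved since.
- **Wide carrier:** it came out with almost no resistance. The arm was at rest with the tool vertical, and the wrist force was about that of the carrier's weight. The finger gap held steady at about 38 mm. The tool rose 10 cm, and the picture suggests 10 to 11 cm.
- **Surroundings:** in the last pictures the narrow carrier is seated and the stopwatch and tin are where they were. I did not check the other things round about, but the arm went nowhere near them after the start.

**What disagreed**
- **Fingertip height:** the fingertips looked 2 to 3 cm higher in the pictures than the tool data implies. My first close on the dial at the stated height missed it without contact, so I set both grasp heights from the pictures.
- **Gap reading:** it came out smaller than the stated sizes, 12.6 mm on the 14 mm dial bar and 38 mm on the catches, which should be 42 mm apart fully pressed.

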